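Weigh the objective canister on the beam balance

ROBOT

A 6-joint arm with a two-finger parallel gripper is mounted at the origin on a cart in front of the work surface, level with it; the furniture and walls round the work are solid. World frame = base frame: x ahead of the robot, y to its left, z up, the work surface at z = 0. Lengths are in m, angles in rad, forces in N, time in s.
With the tool pointing down it reaches from about 0.35 to 0.725 m from the base axis. Payload 4.3 kg.
Tool frame: the origin (TCP) lies midway between the tips of the shut fingers; the grasp point (between the pads) lies 19 mm behind it; z points along the fingers, y is the direction in which the jaws open and shut (so a half turn about z gives the same grasp; the last joint's range is limited). The gripper opens to 85 mm and grips with 20 to 120 N. Pads are 22 mm wide; open, the fingers measure 114 mm over their backs; the gripper's body (76 mm by 85 mm) begins 54 mm behind the grasp point. The pads swing forward as they close: fully open they stand 13 mm farther back than shut.
Start: joints at [-1.4, 0.377, 0.081, 1.274, 0, 1.46], TCP at [0.159, -0.553, 0.231] pointing down, gripper open.
Joint ranges: [-2.72, 2.72], [-0.84, 1.66], [-1.02, 1.22], [-1.77, 2.12], [-1.37, 1.28], [-3.14, 3.14]. Speed limits (rad/s): [2.57, 2.57, 3.14, 3.14, 3.14, 3.14].

INTERFACE

Orientations are given as a unit quaternion [x, y, z, w].
In Python, from bench import arm, eyes, job gives the robot as it stands. The module is installed in compiled form; this text tells all that it offers.
- The arm moves only by the shell command python3 -m pendant 'ROWS' [OPENING] [FORCE]. ROWS is JSON, a list of rows, each a list of 4 numbers: the shift along the tool's x, y, z in m, then the turn about the tool's z in units of 5 degrees (1.0 is 5 degrees). A call has 1 to 10 rows; each row is the pose to reach, as a shift and turn from the pose commanded when the call began, along the tool's axes at that moment; what a row does not reach only later rows make up. A row lasts 1/12 s, in which the tool goes at most 41.7 mm and 7.16 degrees, less where a joint would pass 70% of its speed; a pose out of reach is approached as far as the arm can. A call with a gripper value outside its range is refused whole. OPENING is the opening in per cent of the stroke, from 0 (shut) to 100 (fully open), set as the call begins (- or left out, the last holds). The fingers move at their own pace and stop on an object; FORCE is the grip in N (left out, the last holds). Time passes only in rows, so rows that repeat a pose let the fingers close. It gives the time, the measured TCP pose, the force and the opening at its end, in the units of the state.
- arm.state(): the state, without advancing time (a new reading comes with each control period).
- eyes.read_camera(name): name is "side" or "top"; returns a dict with "frame" (480x640x3 uint8, red, green, blue), "mtx" (3x3 intrinsics, pixels), "k1" (the pictures are not rectified: a ray, as slopes to the right and down, at radius r is drawn at 1 + k1 r^2 times it, then the intrinsics apply), "rvec" (rotation vector, rad) and "tvec" (3), from world to camera coordinates, as OpenCV has them. Camera axes: x right, y down, z forward; pixel columns grow to the right and rows downward; lengths in m; the calibration is good to about 2 mm. A picture is of the moment at which its call begins. There is no depth.
- job.close_job(): hands the job in, once; it reports no verdict.
Trained networks look in a picture, given as the dict that the camera call returned (one of the last four; its "shot" number tells which), for a name from the list of things; names that differ only in an ending like _2 or _b are one class to them, and where a whole thing is asked for, a point or a joint stands for the part that bears it (a point fixed in the world has none). Each returns a list of dicts, best first, with "p" (0 to 1); they miss things now and then, are a little off and sometimes report something else, mostly with a low value. They report only what shows in the picture. A call takes as long as a camera call. They do not tell look-alikes from the thing itself.
- eyes.find_in(query, picture): "centre" ([row, column] in pixels, amid what is visible of it).
- eyes.mark_of(query, picture): "centre" ([row, column] in pixels: a listed point, or the origin of a listed thing).
The state is a dict: "t": time; "joint_positions": joint angles; "qvel": joint speeds; "effort": joint torques, N m; "tool_pos": TCP position; "tcp_rot": TCP orientation; "force": force on the tool from outside, world axes, zero at the start; "moment": the same for the moment, N m; "gripper_width": finger opening in m.
Only numpy, scipy, OpenCV 4.12 (cv2) and the standard library are available. Lean on these libraries where they do the work, as an engineer would, in place of code of your own. Each camera call takes 0.05 s, during which the arm holds its last target.

TASK

Weigh the small screw-capped canister, to tell whether the spare objective is still in it: stand it upright on the round pan of the beam balance, then slide the rider along the beam by its knob until the beam comes to rest level, and let go of everything.

Things in the scene. Friction and masses are not known exactly. Their poses are not given: they have to be found in the camera images.
- canister_mid (a point): centre (half-way up) of the loose canister to weigh: upright cylinder 34 mm wide, 50 mm tall, dark body with a broad label band, ribbed black screw cap as wide as the body; 125 to 210 g. It stands on the worktop in front of the balance in a row, in any order, with an eyepiece of the same height (stepped, narrower at the top) and a smaller rubber stopper. Grip it across its middle.
- pan_top (a point): centre of the upper face of the balance's flat round steel pan, 86 mm wide, no lip. The pan stays level as it rises and sinks with its beam end: this face is 115 mm above the worktop when the beam is level, 104 at the lower stop, 126 at the upper; it sinks under 2 N. The beam runs from here straight to the rider and past it, to a pointer before a white plate whose thick line marks level.
- rider_knob (a point): centre of the upright dark knob (16 mm wide, 40 tall) on the rider, a 30 x 34 mm steel block, top 20 mm below this point, that slides along the beam under 1 to 2 N and stays put. 122 mm above the worktop when the beam is level, up to 16 mm more or less when tilted. It starts 125 to 155 mm from the pan centre; to balance the canister it must move away from the pan, to 175 to 225 mm from it.
- beam (a joint): tilt of the balance beam, rad: 0 = level, positive = pan side down, stops at -0.12 and 0.12. Between the stops it falls by about 0.044 for every 10 mm that the rider moves away from the pan. Damped: settles within 1.5 s, but swings freely, and so shows the true balance, only while nothing touches the pan, load or rider (back off a few mm from the knob to read it).
Not all that is in view belongs to the job. What is shaped like the part that bears canister_mid but green, red or white is not meant.

How it is judged:
By the outcome, as a careful person would: the job done as asked, in the order asked, and still so for the second after the job is handed in, with the robot touching nothing.
It also fails if it takes over 58 s, if anything falls off the work surface, if the arm or the gripper's body presses on something with over 40 N, if the wrist force passes 120 N, or if a joint passes its speed limit or range.

## Working session

There is one attempt and no reset: what is moved stays moved. The work goes in short steps, Python scripts to look and compute and a shell command to move; the robot and the scene stay as the last step left them, time stands still between calls to the robot, and variables do not carry over. Pictures are saved under pics/ and viewed, and the job is handed in when it is done.

```bash
mkdir -p pics; cat > h.py <<'E'
import numpy as np, cv2
from bench import arm, eyes, job
from scipy.spatial.transform import Rotation as R
def ray(pic,rc):
    K=np.array(pic["mtx"],float); u=(rc[1]-K[0,2])/K[0,0]; v=(rc[0]-K[1,2])/K[1,1]
    k=pic["k1"]; rd=np.hypot(u,v); r=rd
    for _ in range(50): r=rd/(1+k*r*r)
    s=r/rd if rd>0 else 1
    Rm=cv2.Rodrigues(np.array(pic["rvec"],float))[0]; t=np.array(pic["tvec"],float).ravel()
    return -Rm.T@t, Rm.T@np.array([u*s,v*s,1.])
def atz(pic,rc,z):
    o,d=ray(pic,rc); return o+d*(z-o[2])/d[2]
def tri(a,ra,b,rb):
    o1,d1=ray(a,ra);o2,d2=ray(b,rb);d1/=np.linalg.norm(d1);d2/=np.linalg.norm(d2)
    s=np.linalg.lstsq(np.c_[d1,-d2],o2-o1,rcond=None)[0]
    p,q=o1+s[0]*d1,o2+s[1]*d2; return (p+q)/2,np.linalg.norm(p-q)
def proj(pic,P):
    Rm=cv2.Rodrigues(np.array(pic["rvec"],float))[0]; c=Rm@np.array(P,float)+np.array(pic["tvec"],float).ravel()
    u,v=c[0]/c[2],c[1]/c[2]; f=1+pic["k1"]*(u*u+v*v); K=np.array(pic["mtx"])
    return [K[1,1]*v*f+K[1,2],K[0,0]*u*f+K[0,2]]
def save(pic,n,crop=None,sc=1):
    f=pic["frame"]
    if crop: f=f[crop[0]:crop[1],crop[2]:crop[3]]
    cv2.imwrite("pics/"+n,cv2.resize(np.ascontiguousarray(f[:,:,::-1]),None,fx=sc,fy=sc,interpolation=cv2.INTER_CUBIC))
E
python3 - <<'E'
from h import *
np.set_printoptions(precision=4,suppress=True)
a=eyes.read_camera("top");b=eyes.read_camera("side")
save(a,"t0.png");save(b,"s0.png")
for n in ["canister_mid","pan_top","rider_knob"]:
    A=eyes.mark_of(n,a);B=eyes.mark_of(n,b)
    print(n,[(np.round(x["centre"]),x["p"]) for x in A],[(np.round(x["centre"]),x["p"]) for x in B])
    for x in A[:3]:
        for y in B[:3]: print(tri(a,x["centre"],b,y["centre"]))
print(arm.state())
print(ray(a,(240,320)),ray(b,(240,320)))
E
```

```text
canister_mid [(array([326., 344.]), 0.84), (array([331., 385.]), 0.77), (array([221., 198.]), 0.72), (array([280., 307.]), 0.57), (array([260., 255.]), 0.56)] [(array([342., 287.]), 0.69), (array([255., 374.]), 0.68), (array([282., 341.]), 0.66), (array([312., 331.]), 0.62)]
(array([ 0.4334, -0.2039, -0.1575]), np.float64(0.1840498739423497))
(array([ 0.3452, -0.1952,  0.0587]), np.float64(0.009204263780397827))
(array([ 0.3771, -0.2021, -0.0088]), np.float64(0.07256042424155457))
(array([ 0.4312, -0.2922, -0.2225]), np.float64(0.1989294259936839))
(array([ 0.336 , -0.2647,  0.0239]), np.float64(0.005998603595650362))
(array([ 0.37  , -0.2782, -0.0527]), np.float64(0.07491375421165418))
(array([0.5088, 0.045 , 0.0283]), np.float64(0.004593099842655549))
(array([0.4312, 0.0237, 0.1809]), np.float64(0.09417152467666634))
(array([0.4589, 0.0278, 0.1332]), np.float64(0.05570743724010365))
pan_top [(array([173., 257.]), 0.9), (array([187., 352.]), 0.42)] [(array([262., 257.]), 0.97)]
(array([ 0.5653, -0.0571,  0.1146]), np.float64(0.0012044991534889517))
(array([ 0.5763, -0.2085,  0.0331]
[... 197 characters left out ...]
17575085))
(array([ 0.5453, -0.201 ,  0.1189]), np.float64(0.007039813081375606))
{'t': 0.4, 'joint_positions': array([-1.4003,  0.3774,  0.0808,  1.2744,  0.    ,  1.4605]), 'qvel': array([ 0.0007, -0.0001,  0.0034,  0.0007,  0.0015,  0.0006]), 'effort': array([ -0.0006, -46.2939,  26.9743,   0.0059,  -0.0001,   0.    ]), 'tool_pos': array([ 0.1593, -0.5524,  0.2312]), 'tcp_rot': array([ 0.9902,  0.1399,  0.    , -0.0001]), 'force': array([-1.1133,  0.0262,  0.3373]), 'moment': array([-0.0048, -0.0345, -0.0265]), 'gripper_width': 0.08514895274776285}
(array([ 0.3372, -0.1349,  0.9306]), array([ 0.155 , -0.0232, -0.9877])) (array([0.4774, 0.6213, 0.4699]), array([-0.0218, -0.9066, -0.4215]))
```

View pics/t0.png

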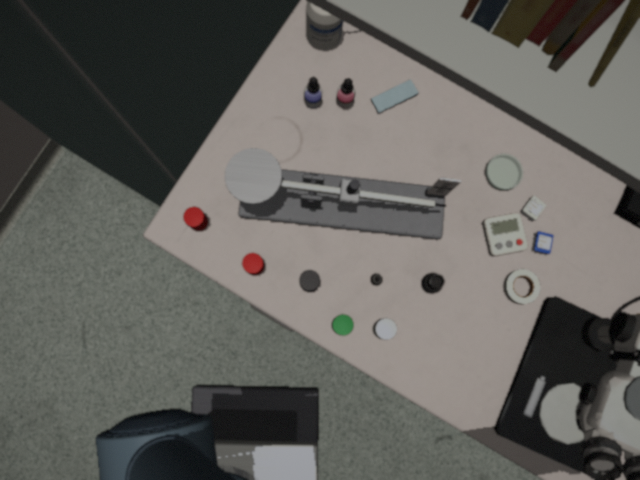

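View pics/s0.png

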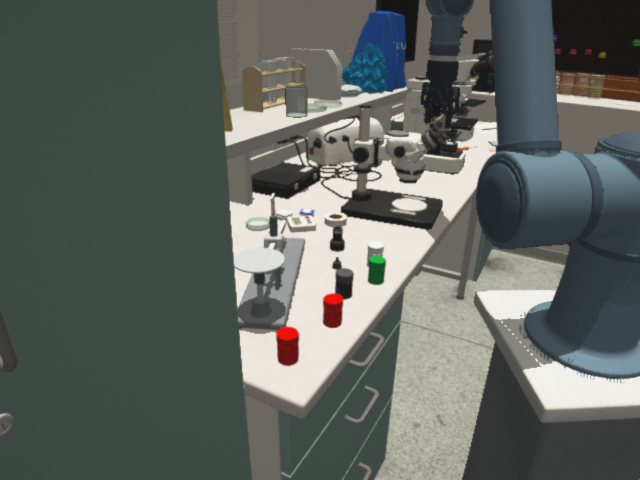

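```bash
python3 - <<'E'
from h import *
np.set_printoptions(precision=4,suppress=True)
a=eyes.read_camera("top");b=eyes.read_camera("side")
save(a,"t1.png",(140,310,200,470),2.9);save(b,"s1.png",(190,340,220,400),4)
A=eyes.mark_of("canister_mid",a);B=eyes.mark_of("canister_mid",b)
for x in A: print(x, atz(a,x["centre"],.025))
for x in B: print(x, atz(b,x["centre"],.025))
for n in ["pan_top","rider_knob"]:
  print(n,[atz(b,x["centre"],.115 if n[0]=='p' else .122) for x in eyes.mark_of(n,b)],[(x['centre'],atz(a,x["centre"],.115 if n[0]=='p' else .122)) for x in eyes.mark_of(n,a)])
for z in (.0,.025,.05): print(z,atz(a,(280.5,310),z), atz(b,(284,344),z))
print("stopper",atz(a,(280,376),.015),"eyep",atz(a,(282,432),.025))
print("pointer",atz(a,(203,436),.115),atz(a,(187,446),.12))
E
```

```text
{'centre': [265.6, 254.1], 'p': 0.89} [ 0.4346 -0.0496  0.025 ]
{'centre': [280.8, 307.3], 'p': 0.84} [ 0.4118 -0.1368  0.025 ]
{'centre': [219.8, 195.3], 'p': 0.84} [0.5083 0.0506 0.025 ]
{'centre': [324.2, 340.1], 'p': 0.55} [ 0.343  -0.1911  0.025 ]
{'centre': [327.2, 384.2], 'p': 0.55} [ 0.3394 -0.2624  0.025 ]
{'centre': [284.7, 341.0], 'p': 0.98} [ 0.4182 -0.1361  0.025 ]
{'centre': [309.8, 331.2], 'p': 0.86} [ 0.44  -0.051  0.025]
{'centre': [272.5, 374.2], 'p': 0.85} [ 0.3495 -0.1841  0.025 ]
{'centre': [344.5, 284.7], 'p': 0.64} [0.5151 0.0452 0.025 ]
{'centre': [252.7, 372.1], 'p': 0.59} [ 0.3432 -0.2721  0.025 ]
pan_top [array([ 0.5618, -0.0668,  0.115 ])] [([175.6, 256.6], array([ 0.5613, -0.0566,  0.115 ]))]
rider_knob [array([ 0.5474, -0.1823,  0.122 ])] [([187.4, 353.6], array([ 0.5448, -0.2026,  0.122 ]))]
0.0 [ 0.4144 -0.1414  0.    ] [ 0.4087 -0.1815  0.    ]
0.025 [ 0.4123 -0.1412  0.025 ] [ 0.4124 -0.1388  0.025 ]
0.05 [ 0.4103 -0.141   0.05  ] [ 0.416  -0.0961  0.05  ]
stopper [ 0.4163 -0.25    0.015 ] eyep [ 0.4139 -0.3409  0.025 ]
pointer [ 0.5257 -0.3282  0.115 ] [ 0.5497 -0.3427  0.12  ]
```

```bash
python3 -c "
from scipy.spatial.transform import Rotation as R
r=R.from_quat([ 0.9902,  0.1399,  0, -0.0001]);print(r.as_matrix())"
```

```text
[[ 9.60858644e-01  2.77039105e-01 -2.79780958e-05]
 [ 2.77039105e-01 -9.60858624e-01  1.98026522e-04]
 [ 2.79780958e-05 -1.98026522e-04 -9.99999980e-01]]
```

View pics/t1.png

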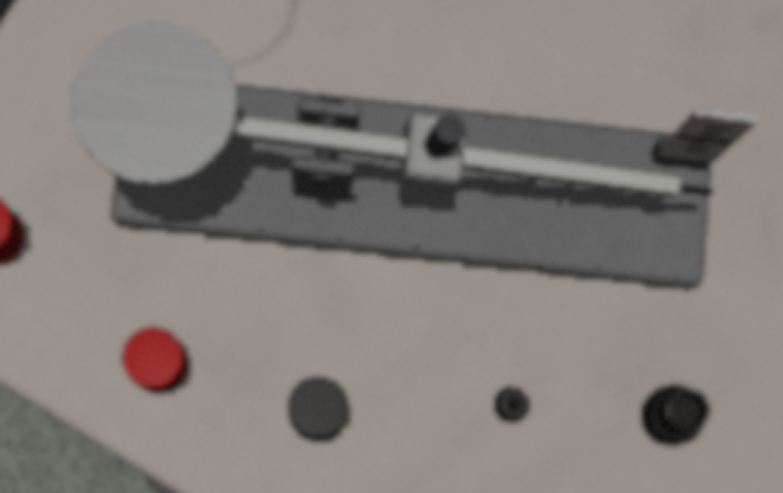

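View pics/s1.png

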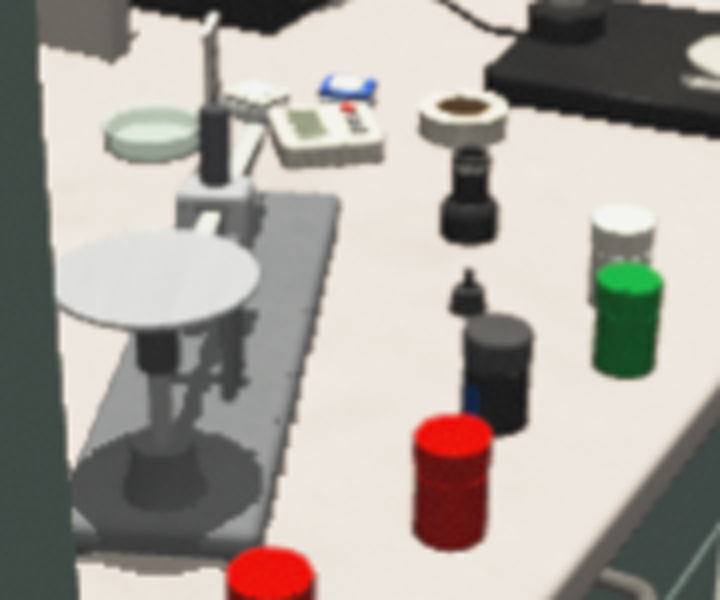

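```bash
python3 - <<'E'
from h import *
np.set_printoptions(precision=4,suppress=True)
a=eyes.read_camera("top");b=eyes.read_camera("side")
print(proj(a,[.159,-.553,.231]),proj(b,[.159,-.553,.231]),proj(a,[0,0,.1]))
for rc in [(330,610),(410,565),(460,600),(300,550)]:
  print(rc,atz(a,rc,.1))
print(tri(a,(175.2,253.1),b,(259.5,259)))
save(b,"s2.png",(0,250,220,520),2.4); save(a,"t2.png",(130,260,410,500),5)
E
```

```text
[np.float64(473.0043523680271), np.float64(634.4296396186005)] [np.float64(131.2948255360286), np.float64(435.65005204428195)] [np.float64(563.0114935498649), np.float64(204.81959463052263)]
(330, 610) [ 0.3386 -0.5997  0.1   ]
(410, 565) [ 0.22   -0.5236  0.1   ]
(460, 600) [ 0.1462 -0.5767  0.1   ]
(300, 550) [ 0.3832 -0.5056  0.1   ]
(array([ 0.56  , -0.0519,  0.1212]), np.float64(9.12927022651788e-05))
```

View pics/s2.png

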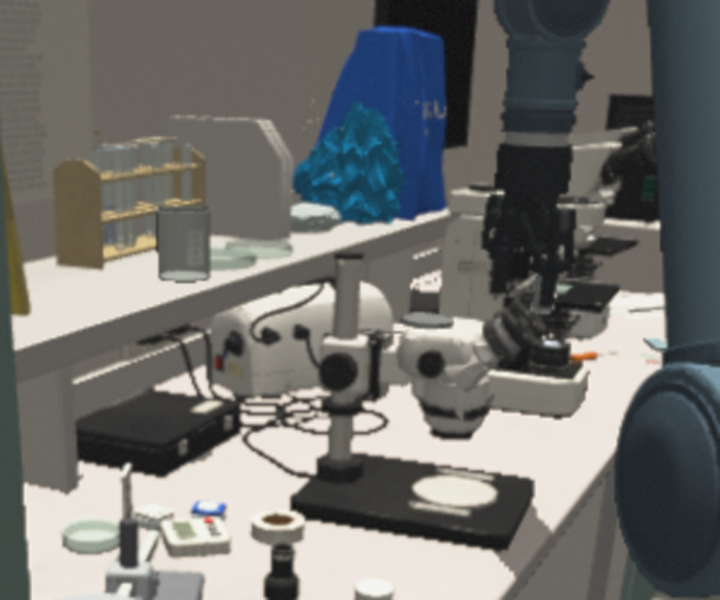

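View pics/t2.png

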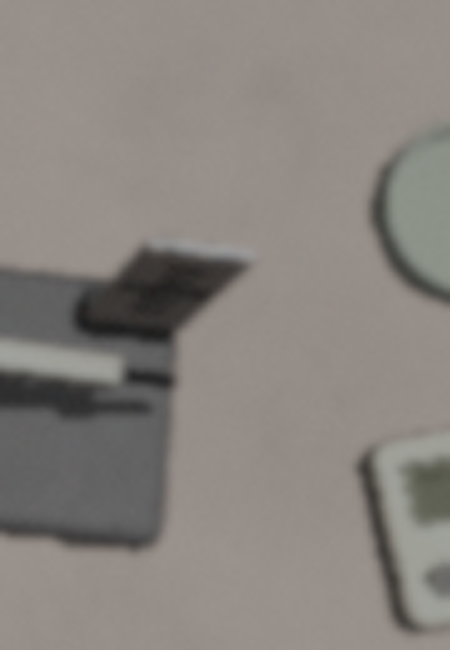

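```bash
python3 - <<'E'
from h import *
np.set_printoptions(precision=4,suppress=True)
a=eyes.read_camera("top");b=eyes.read_camera("side")
P=atz(b,(197,362),.015);print("post base",P)
for z in (.1,.15,.2,.25,.3,.35): print(z,proj(b,[P[0],P[1],z]),proj(a,[P[0],P[1],z]))
print(tri(a,(395,625),b,(155,398)))
save(a,"t3.png",(280,480,480,640),4)
E
```

```text
post base [ 0.3262 -0.6559  0.015 ]
0.1 [np.float64(168.7536401433831), np.float64(363.52052519262014)] [np.float64(338.15066658970534), np.float64(644.5481405387825)]
0.15 [np.float64(151.47030890369464), np.float64(364.4385860094025)] [np.float64(338.5647000980523), np.float64(664.4626045427817)]
0.2 [np.float64(133.68064716079283), np.float64(365.37362118078414)] [np.float64(338.9876240901025), np.float64(686.7029889910107)]
0.25 [np.float64(115.37673785864256), np.float64(366.3250011575678)] [np.float64(339.40887182119195), np.float64(711.654684272052)]
0.3 [np.float64(96.55237173156337), np.float64(367.2918926780738)] [np.float64(339.80980052487376), np.float64(739.7700733979675)]
0.35 [np.float64(77.20348830035383), np.float64(368.2732216030252)] [np.float64(340.1577903150243), np.float64(771.5658085678183)]
(array([ 0.2463, -0.5845,  0.1597]), np.float64(0.0032885370309362625))
```

View pics/t3.png

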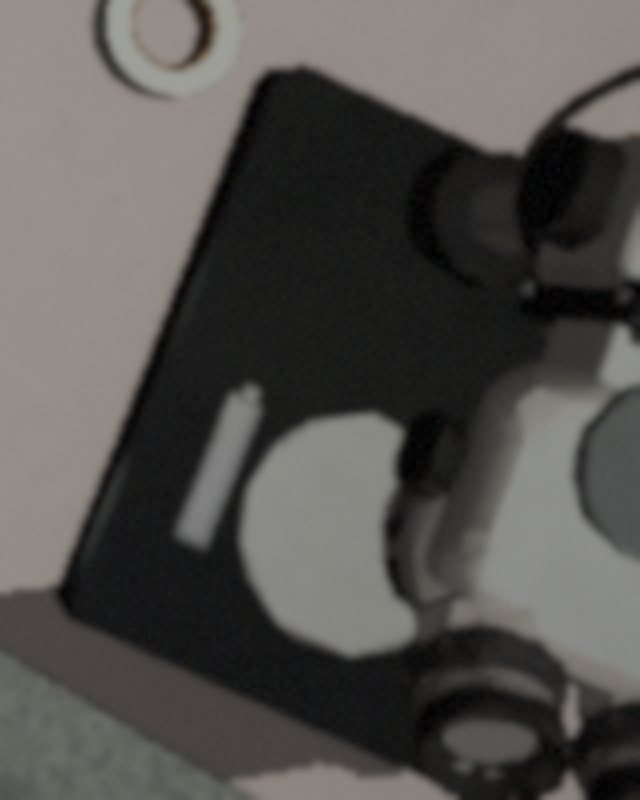

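```bash
python3 -m pendant '[[0,0,-0.04,0],[0,0,-0.08,-1],[0,0,-0.12,-2.4],[0.025,-0.03,-0.12,-3.8],[0.055,-0.055,-0.12,-5.2],[0.085,-0.08,-0.12,-6.6],[0.115,-0.105,-0.12,-8],[0.145,-0.13,-0.12,-9.4],[0.175,-0.155,-0.12,-10.8],[0.205,-0.18,-0.12,-12.2]]' 60 40
```

```text
t: 1.83
tool_pos: [0.3071, -0.3211, 0.3515]
tcp_rot: [0.78, 0.625, 0.0, 0.0]
force: [1.1, -1.1, 0.3]
gripper_width: 0.0516
```

```bash
cat >> h.py <<'E'
def go(P,yaw=None):
    s=arm.state(); M=R.from_quat(s["tcp_rot"]).as_matrix(); d=M.T@(np.array(P)-s["tool_pos"])
    y=np.degrees(np.arctan2(M[1,1],M[0,1])); o=""
    if yaw is not None:
        w=(y-yaw+180)%360-180; o="turn units %.2f"%(w/5)
    print("shift",np.round(d,4),"n=%.3f"%np.linalg.norm(d),o,"jawyaw %.1f"%y,"j6 %.2f"%s["joint_positions"][5],"t %.2f"%s["t"])
E
python3 -c "
from h import *
go([.412,-.139,.15],83)"
```

```text
shift [0.2007 0.0626 0.2015] n=0.291 turn units -19.12 jawyaw -12.6 j6 0.84 t 1.83
```

```bash
python3 -m pendant '[[0.035,0.011,0,-1.4],[0.07,0.022,0.02,-2.8],[0.105,0.033,0.04,-4.2],[0.14,0.044,0.06,-5.6],[0.17,0.053,0.09,-7],[0.2,0.0626,0.11,-8.4],[0.2007,0.0626,0.14,-9.8],[0.2007,0.0626,0.17,-11.2],[0.2007,0.0626,0.2,-12.6],[0.2007,0.0626,0.2,-14]]' && python3 -c "
from h import *
go([.412,-.139,.15],83)"
```

```text
t: 2.67
tool_pos: [0.4084, -0.1386, 0.1459]
tcp_rot: [0.28, 0.96, 0.001, -0.005]
force: [-1.4, 0.3, -0.1]
gripper_width: 0.0514
shift [-0.0033  0.0016 -0.0041] n=0.006 turn units -5.10 jawyaw 57.5 j6 0.09 t 2.67
```

```bash
python3 -m pendant '[[-0.001,0.001,0,-1.3],[-0.002,0.0015,0,-2.6],[-0.0025,0.001,0.0,-3.9],[-0.0025,0.001,0.0,-5.1],[-0.0025,0.001,0.03,-5.1],[-0.0025,0.001,0.06,-5.1],[-0.0025,0.001,0.06,-5.1]]' 60 && python3 - <<'E'
from h import *
go([.411,-.140,.008],83)
b=eyes.read_camera("side");save(b,"s4.png",(180,340,250,450),3.8)
E
```

```text
t: 3.25
tool_pos: [0.4115, -0.1399, 0.0873]
tcp_rot: [0.065, 0.998, 0.002, -0.004]
force: [-2.6, 1.0, -0.1]
gripper_width: 0.0512
shift [-0.0001 -0.0004  0.0793] n=0.079 turn units -0.08 jawyaw 82.6 j6 -0.34 t 3.25
```

View pics/s4.png

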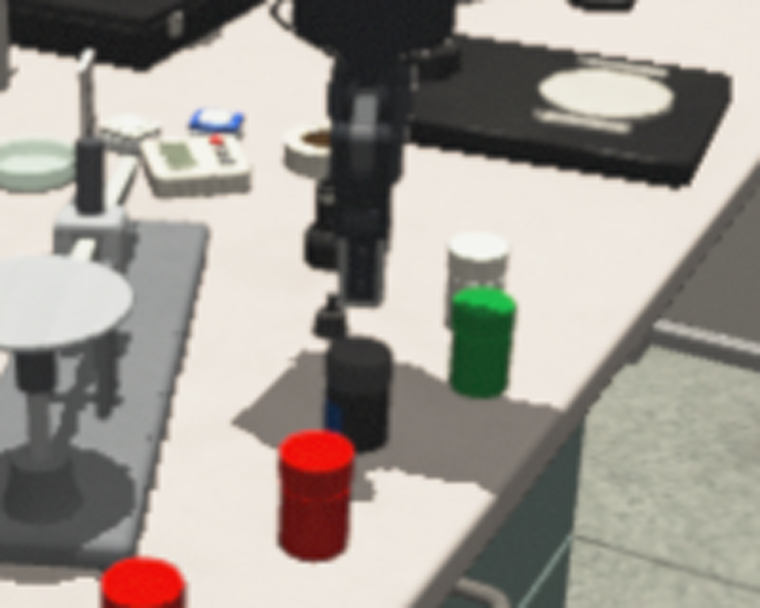

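The dark canister (side crop ~358,395; full ~344,284) sits directly below the open fingers; red, green and white look-alikes are clear of them. Descending.

```bash
python3 -m pendant '[[0,0,0.03,0],[0,0,0.06,0],[0,0,0.078,0],[0,0,0.078,0],[0,0,0.078,0]]' 60 && python3 -m pendant '[[0,0,0,0],[0,0,0,0],[0,0,0,0],[0,0,0,0],[0,0,0,0],[0,0,0,0]]' 0 40
```

```text
t: 3.72
tool_pos: [0.4151, -0.1417, 0.0141]
tcp_rot: [0.065, 0.998, 0.0, -0.0]
force: [0.1, -0.3, 1.3]
gripper_width: 0.0511
t: 4.22
tool_pos: [0.4169, -0.1426, 0.0154]
tcp_rot: [0.065, 0.998, -0.001, 0.002]
force: [-0.6, 1.4, 7.2]
gripper_width: 0.0337
```

```bash
python3 - <<'E'
from h import *
b=eyes.read_camera("side");save(b,"s5.png",(180,340,250,450),3.8)
s=arm.state();print(s["tool_pos"],s["force"],s["moment"],s["qvel"])
E
```

```text
[ 0.41689433 -0.14258246  0.01536375] [-0.60593922  1.03548852  7.06844485] [ 0.03979173  0.15645078 -0.04042016] [-4.35347227e-05  2.30883823e-03 -9.68887306e-04  2.55342531e-03
 -6.37120461e-04 -1.08455941e-05]
```

View pics/s5.png

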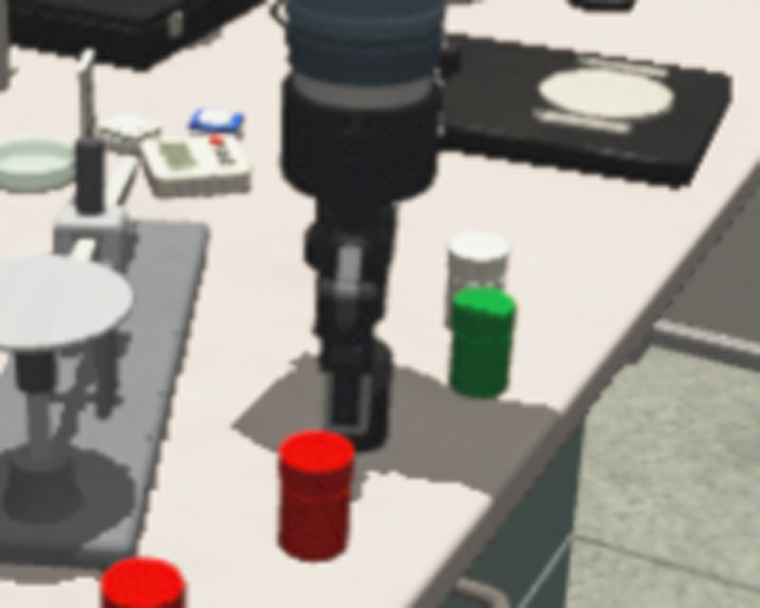

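```bash
python3 -m pendant '[[0,0,0,0],[0,0,0,0],[0,0,0,0],[0,0,0,0]]' 60 && python3 -c "
from h import *
go([.411,-.140,.007],83)"
```

```text
t: 4.6
tool_pos: [0.415, -0.1417, 0.0135]
tcp_rot: [0.065, 0.998, -0.0, 0.0]
force: [-0.6, -0.3, 0.5]
gripper_width: 0.0511
shift [0.0042 0.0011 0.0065] n=0.008 turn units -0.08 jawyaw 82.6 j6 -0.34 t 4.60
```

```bash
python3 -m pendant '[[0.002,0.0005,0.003,0],[0.004,0.001,0.0065,0],[0.004,0.001,0.0065,0],[0.004,0.001,0.0065,0],[0.004,0.001,0.0065,0]]' && python3 -c "
from h import *
go([.411,-.140,.007],83);print(arm.state()['force'])"
```

```text
t: 5.02
tool_pos: [0.4109, -0.14, 0.0066]
tcp_rot: [0.065, 0.998, 0.0, -0.0]
force: [-0.3, 0.3, 0.2]
gripper_width: 0.0515
shift [-0.0001  0.0001 -0.0004] n=0.000 turn units -0.08 jawyaw 82.6 j6 -0.35 t 5.02
[-0.32001362  0.26611708  0.22823991]
```

```bash
python3 -m pendant '[[0,0,0,0],[0,0,0,0],[0,0,0,0],[0,0,0,0],[0,0,0,0],[0,0,0,0]]' 0 40 && python3 -c "
from h import *
go([.411,-.140,.007],83);print(arm.state()['force'])"
```

```text
t: 5.52
tool_pos: [0.4113, -0.1403, 0.007]
tcp_rot: [0.065, 0.998, -0.0, 0.0]
force: [-0.1, -0.7, 2.6]
gripper_width: 0.0333
shift [ 0.0004  0.0003 -0.    ] n=0.000 turn units -0.08 jawyaw 82.6 j6 -0.35 t 5.52
[-0.09796771 -0.66596301  2.59352454]
```

```bash
python3 -m pendant '[[0,0,-0.03,0],[0,0,-0.07,0],[0,0,-0.11,0],[0,0,-0.15,0],[0,0,-0.17,0],[0,0,-0.17,0]]' && python3 - <<'E'
from h import *
go([.5605,-.053,.18],83);print(arm.state()['force'])
a=eyes.read_camera("top");b=eyes.read_camera("side");save(b,"s6.png",(120,340,220,450),3.2)
A=eyes.mark_of("pan_top",a);B=eyes.mark_of("pan_top",b);print(A,B)
if A and B: print(tri(a,A[0]["centre"],b,B[0]["centre"]))
E
```

```text
t: 6.02
tool_pos: [0.4143, -0.1417, 0.1816]
tcp_rot: [0.065, 0.998, -0.002, 0.004]
force: [0.5, -0.3, -2.0]
gripper_width: 0.0334
shift [-0.1336  0.1068  0.0025] n=0.171 turn units -0.08 jawyaw 82.6 j6 -0.35 t 6.02
[ 0.47760186 -0.32885968 -2.01329531]
[] [{'centre': [258.5, 261.0], 'p': 0.7}]
```

View pics/s6.png

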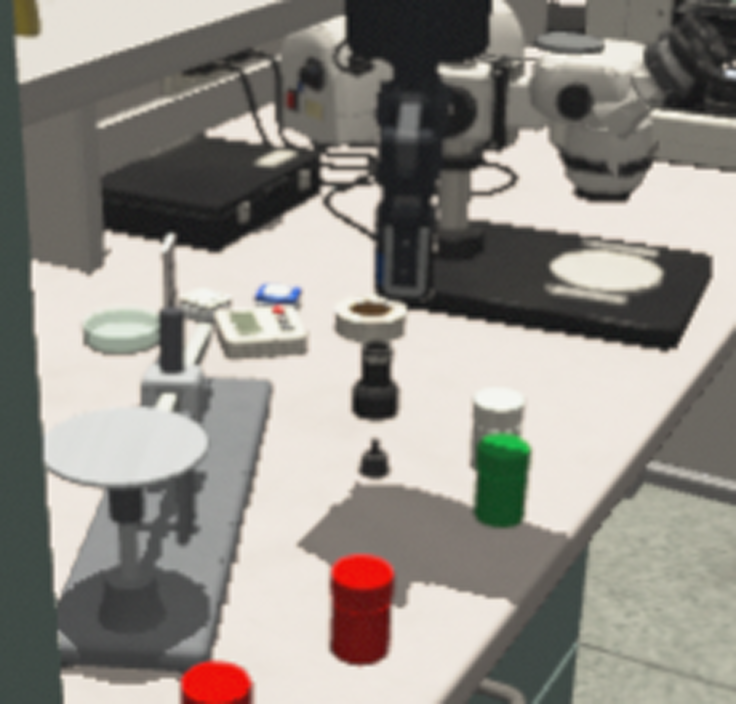

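```bash
python3 - <<'E'
from h import *
np.set_printoptions(precision=3,suppress=True)
a=eyes.read_camera("top");b=eyes.read_camera("side")
for z in (.15,.25,.35):
  print(z,atz(a,(0,332),z),atz(a,(100,480),z),atz(a,(180,625),z))
# side front edge of shelf px: crop(345,0)->; 
for rc in [(155,228),(130,290)]:
  for z in (.15,.25,.35): print(rc,z,atz(b,rc,z))
print("panel",[ (z,atz(b,(300,238),z)) for z in (0,.2)])
save(a,"t6.png")
E
```

```text
0.15 [ 0.837 -0.165  0.15 ] [ 0.679 -0.391  0.15 ] [ 0.561 -0.61   0.15 ]
0.25 [ 0.773 -0.161  0.25 ] [ 0.635 -0.358  0.25 ] [ 0.533 -0.549  0.25 ]
0.35 [ 0.709 -0.157  0.35 ] [ 0.591 -0.325  0.35 ] [ 0.504 -0.489  0.35 ]
(155, 228) 0.15 [ 0.699 -0.605  0.15 ]
(155, 228) 0.25 [ 0.63  -0.222  0.25 ]
(155, 228) 0.35 [0.56  0.162 0.35 ]
(130, 290) 0.15 [ 0.546 -0.937  0.15 ]
(130, 290) 0.25 [ 0.525 -0.45   0.25 ]
(130, 290) 0.35 [0.503 0.037 0.35 ]
panel [(0, array([ 0.611, -0.12 ,  0.   ])), (0.2, array([0.554, 0.195, 0.2  ]))]
```

View pics/t6.png

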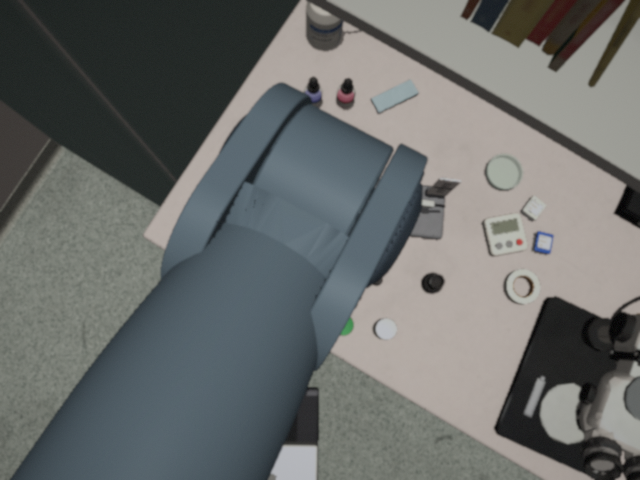

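```bash
python3 - <<'E'
from h import *
np.set_printoptions(precision=3,suppress=True)
a=eyes.read_camera("top");b=eyes.read_camera("side")
p=atz(a,(175,185),0)[:2];q=atz(a,(10,300),0)[:2];print(p,q,atz(a,(235,148),0))
d=(q-p)/np.linalg.norm(q-p);c=np.array([.56,-.052])-p;print("dist",d[0]*c[1]-d[1]*c[0])
for z in (.0,.1): print(atz(b,(405,290),z))
print(proj(b,[*p,0]),proj(b,[*q,0]))
for t in (0,.5,1):
  for z in (0,.3): print(t,z,proj(b,[*(p+t*(q-p)),z]))
save(b,"s7.png")
E
```

```text
[0.591 0.078] [ 0.911 -0.112] [0.485 0.135 0.   ]
dist -0.1277994155542559
[0.503 0.146 0.   ]
[0.498 0.247 0.1  ]
[np.float64(371.29224279418395), np.float64(233.02957584827004)] [np.float64(300.70581795219806), np.float64(79.69817168991571)]
0 0 [np.float64(371.29224279418395), np.float64(233.02957584827004)]
0 0.3 [np.float64(177.69626807209534), np.float64(216.48720035626843)]
0.5 0 [np.float64(332.21846808238166), np.float64(147.04845723350584)]
0.5 0.3 [np.float64(157.4127383221973), np.float64(116.87070058822172)]
1 0 [np.float64(300.70581795219806), np.float64(79.69817168991571)]
1 0.3 [np.float64(142.73806287047012), np.float64(43.50251347992503)]
```

View pics/s7.png

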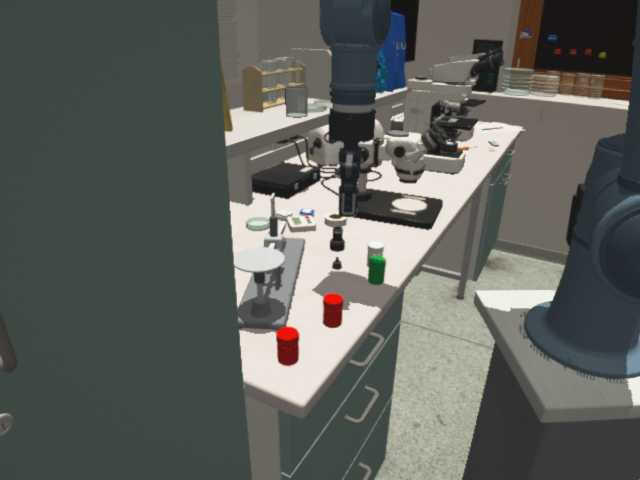

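```bash
python3 -m pendant '[[-0.02,0.016,0,0],[-0.05,0.04,0,0],[-0.08,0.064,0,0],[-0.11,0.088,0,0],[-0.134,0.107,0,0],[-0.134,0.107,0,0],[-0.134,0.107,0,0]]' && python3 - <<'E'
from h import *
go([.5605,-.053,.145],83);print(arm.state()['force'])
b=eyes.read_camera("side");save(b,"s8.png",(120,340,200,400),3.2)
E
```

```text
t: 7.0
tool_pos: [0.5582, -0.0504, 0.1754]
tcp_rot: [0.064, 0.998, -0.0, -0.001]
force: [-0.4, -0.4, -1.3]
gripper_width: 0.0329
shift [-0.0026 -0.0022  0.0304] n=0.031 turn units -0.06 jawyaw 82.7 j6 -0.08 t 7.00
[-0.44564893 -0.38014693 -1.28235032]
```

View pics/s8.png

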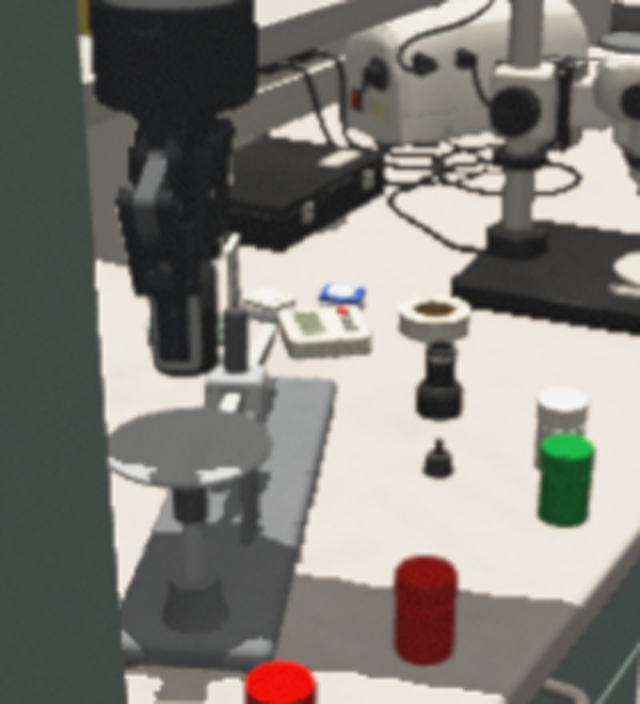

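```bash
python3 -m pendant '[[-0.002,-0.002,0.01,0],[-0.0026,-0.0022,0.022,0],[-0.0026,-0.0022,0.032,0],[-0.0026,-0.0022,0.038,0],[-0.0026,-0.0022,0.038,0]]' && python3 -m pendant '[[0,0,0.004,0],[0,0,0.008,0],[0,0,0.012,0],[0,0,0.016,0],[0,0,0.016,0]]'  && python3 - <<'E'
from h import *
go([.5605,-.053,.111],83);print(arm.state()['force'])
b=eyes.read_camera("side");save(b,"s9.png",(120,340,200,400),3.2)
E
```

```text
t: 7.47
tool_pos: [0.5579, -0.0541, 0.1367]
tcp_rot: [0.065, 0.998, 0.0, -0.002]
force: [-0.2, 0.8, -1.4]
gripper_width: 0.0328
t: 7.88
tool_pos: [0.5598, -0.0538, 0.1221]
tcp_rot: [0.065, 0.998, -0.0, -0.0]
force: [0.1, -0.3, -1.1]
gripper_width: 0.033
shift [-0.0006  0.0008  0.0111] n=0.011 turn units -0.08 jawyaw 82.6 j6 -0.08 t 7.88
[ 0.12371196 -0.28062148 -1.06945713]
```

View pics/s9.png

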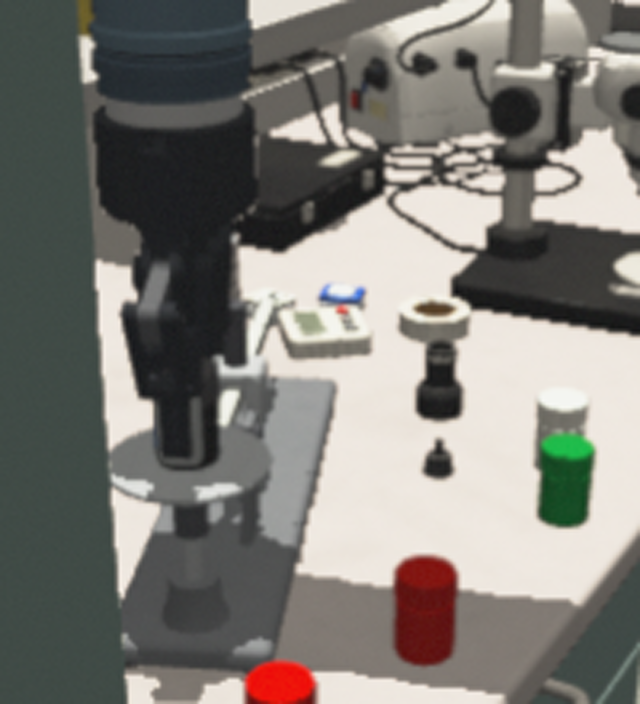

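```bash
python3 -m pendant '[[0,0,0.003,0],[0,0,0.006,0],[0,0,0.009,0],[0,0,0.011,0],[0,0,0.011,0],[0,0,0.011,0]]' && python3 -c "
from h import *
go([.5605,-.053,.111],83);print(arm.state()['force'])"
```

```text
t: 8.43
tool_pos: [0.5602, -0.0539, 0.1117]
tcp_rot: [0.065, 0.998, -0.0, 0.0]
force: [-0.2, -0.8, -0.3]
gripper_width: 0.0332
shift [-0.0002  0.0009  0.0007] n=0.001 turn units -0.08 jawyaw 82.6 j6 -0.08 t 8.43
[-0.20303858 -0.78213339 -0.32023791]
```

```bash
python3 -m pendant '[[0,0,0.001,0],[0,0,0.001,0],[0,0,0.001,0]]' && python3 -m pendant '[[0,0,0.001,0],[0,0,0.001,0],[0,0,0.001,0],[0,0,0.001,0],[0,0,0.001,0],[0,0,0.001,0]]' 65 && python3 - <<'E'
from h import *
go([.5605,-.053,.111],83);print(arm.state()['force'])
b=eyes.read_camera("side");save(b,"s10.png",(120,340,200,400),3.2)
E
```

```text
t: 8.68
tool_pos: [0.5603, -0.0539, 0.1111]
tcp_rot: [0.065, 0.998, -0.0, 0.0]
force: [0.1, -1.2, 2.1]
gripper_width: 0.0331
t: 9.18
tool_pos: [0.5601, -0.0538, 0.1097]
tcp_rot: [0.065, 0.998, -0.0, -0.0]
force: [0.5, -0.3, 0.4]
gripper_width: 0.0554
shift [-0.0003  0.0009 -0.0013] n=0.002 turn units -0.08 jawyaw 82.6 j6 -0.08 t 9.18
[ 0.49368171 -0.27220732  0.37859849]
```

View pics/s10.png

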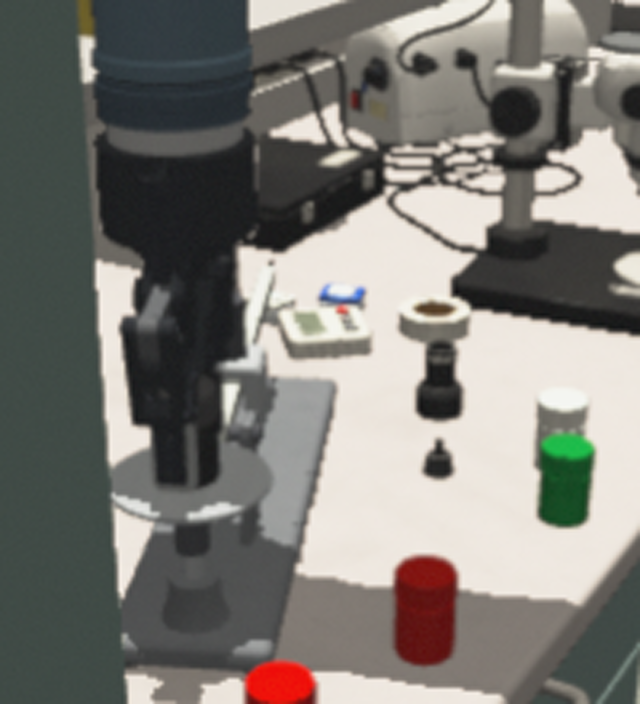

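```bash
python3 -m pendant '[[0,0,-0.008,0],[0,0,-0.02,0],[0,0,-0.045,0],[0,0,-0.08,0],[0,0,-0.12,0],[0,0,-0.12,0]]' && python3 -m pendant '[[0.02,-0.02,0,0],[0.05,-0.05,0,0],[0.08,-0.08,0,0],[0.11,-0.1,0,0],[0.14,-0.12,0,0],[0.16,-0.12,0,0],[0.16,-0.12,0,0]]' && python3 - <<'E'
from h import *
np.set_printoptions(precision=4,suppress=True)
a=eyes.read_camera("top");b=eyes.read_camera("side");save(b,"s11.png",(120,340,200,400),3.2);save(a,"t11.png")
for n in ["canister_mid","pan_top","rider_knob"]:
    A=eyes.mark_of(n,a);B=eyes.mark_of(n,b)
    print(n,[(np.round(x["centre"]),x["p"]) for x in A],[(np.round(x["centre"]),x["p"]) for x in B])
    for x in A[:2]:
        for y in B[:2]: print(tri(a,x["centre"],b,y["centre"]))
E
```

```text
t: 9.73
tool_pos: [0.564, -0.0546, 0.2386]
tcp_rot: [0.065, 0.998, -0.001, 0.007]
force: [0.8, -0.0, 1.1]
gripper_width: 0.0555
t: 10.32
tool_pos: [0.3822, -0.152, 0.2302]
tcp_rot: [0.066, 0.998, 0.0, -0.001]
force: [0.0, 1.3, -0.8]
gripper_width: 0.0555
canister_mid [(array([220., 197.]), 0.55)] [(array([311., 333.]), 0.93), (array([268., 377.]), 0.78), (array([255., 372.]), 0.78), (array([254., 256.]), 0.72), (array([344., 287.]), 0.7)]
(array([0.4684, 0.0387, 0.0897]), np.float64(0.054003031618790415))
(array([0.4312, 0.0305, 0.164 ]), np.float64(0.10180750359458693))
pan_top [] [(array([270., 260.]), 0.61)]
rider_knob [] [(array([222., 275.]), 0.67)]
```

View pics/s11.png

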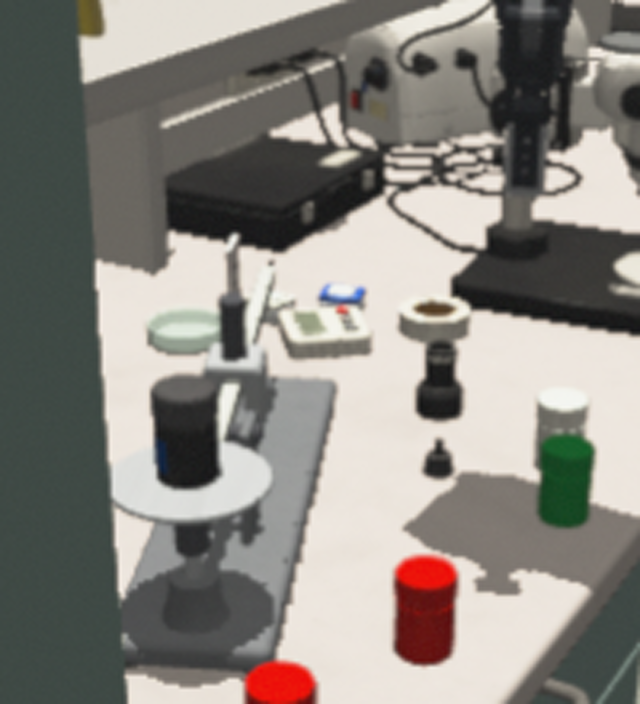

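View pics/t11.png

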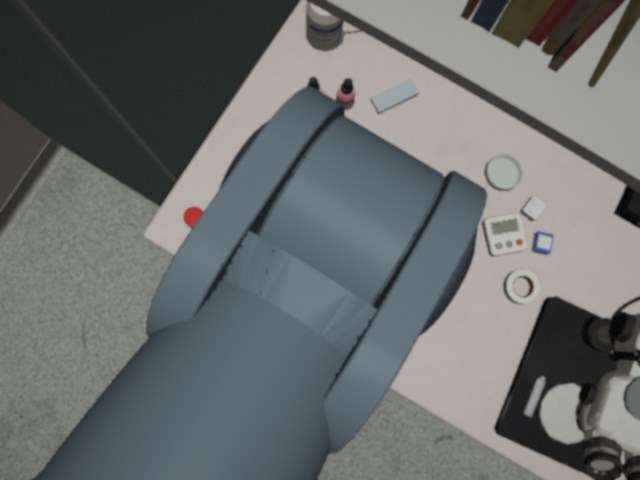

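```bash
python3 - <<'E'
from h import *
np.set_printoptions(precision=4,suppress=True)
a=eyes.read_camera("top");b=eyes.read_camera("side")
def T(x,y): return (y/2.9+140,x/2.9+200)
def S(x,y): return (y/4+190,x/4+220)
print("knobtop",tri(a,T(451,128),b,S(215,108)))
print("knob mid",tri(a,(187.4,353.6),b,(225,273.7)))
p=atz(a,T(260,127),.105);q=atz(a,T(680,186),.085);print(p,q,np.degrees(np.arctan2(*(q-p)[1::-1])))
# base plate edges z~.01
p=atz(a,T(240,88),.01);q=atz(a,T(655,133),.01);print(np.degrees(np.arctan2(*(q-p)[1::-1])))
p=atz(a,T(120,222),.01);q=atz(a,T(690,287),.01);print(np.degrees(np.arctan2(*(q-p)[1::-1])))
print("rider block",atz(a,T(434,150),.1))
# now
def S2(x,y): return (y/3.2+120,x/3.2+200)
ub=np.array([np.cos(np.radians(-97)),np.sin(np.radians(-97))])
for n,rc in (("ktop",S2(232,297)),("kmid",S2(233,328))):
  for z in (.12,.13,.138,.15,.158): 
    P=atz(b,rc,z);print(n,z,P,np.linalg.norm(P[:2]-[.5603,-.053]))
print("can",[atz(b,S2(186,433),.129)])
E
```

```text
knobtop (array([ 0.5467, -0.2044,  0.1339]), np.float64(3.0937170554557815e-06))
knob mid (array([ 0.5465, -0.203 ,  0.1177]), np.float64(0.0012950372780043814))
[ 0.5524 -0.1065  0.105 ] [ 0.5308 -0.3328  0.085 ] -95.45227155184142
-94.87291964117755
-95.2605197832778
rider block [ 0.5434 -0.1985  0.1   ]
ktop 0.12 [ 0.5538 -0.2612  0.12  ] 0.2083270096946912
ktop 0.13 [ 0.5516 -0.236   0.13  ] 0.18320836878742927
ktop 0.138 [ 0.5499 -0.2158  0.138 ] 0.1631577109787556
ktop 0.15 [ 0.5473 -0.1856  0.15  ] 0.1331971204712933
ktop 0.158 [ 0.5455 -0.1654  0.158 ] 0.11334778182121821
kmid 0.12 [ 0.5494 -0.2104  0.12  ] 0.15774647277897738
kmid 0.13 [ 0.5473 -0.1866  0.13  ] 0.1342278688724829
kmid 0.138 [ 0.5457 -0.1676  0.138 ] 0.11551335059247164
kmid 0.15 [ 0.5432 -0.1391  0.15  ] 0.08774270188629418
kmid 0.158 [ 0.5415 -0.12    0.158 ] 0.06961679713641934
can [array([ 0.5611, -0.0516,  0.129 ])]
```

```bash
python3 - <<'E'
from h import *
go([.5465,-.200,.22],84.8)
b=eyes.read_camera("side")
for z in (.13,.15,.17,.19): print(z,proj(b,[.55,-.343,z]), "plate top px",238/3.2+120,232/3.2+200)
E
```

```text
shift [-0.1648 -0.0271  0.0096] n=0.167 turn units -0.43 jawyaw 82.6 j6 -0.40 t 10.82
0.13 [np.float64(194.80281367053206), np.float64(276.94591041796656)] plate top px 194.375 272.5
0.15 [np.float64(186.08667658948474), np.float64(276.7316853581262)] plate top px 194.375 272.5
0.17 [np.float64(177.2329118056866), np.float64(276.51663685159656)] plate top px 194.375 272.5
0.19 [np.float64(168.23992283532752), np.float64(276.3008602647893)] plate top px 194.375 272.5
```

Plate top is only ~0.13–0.14 high, so the gripper body clears it. Moving over the knob.

```bash
python3 -m pendant '[[-0.03,-0.005,0,-0.43],[-0.065,-0.011,0,-0.43],[-0.1,-0.017,0.005,-0.43],[-0.135,-0.023,0.01,-0.43],[-0.1648,-0.0271,0.01,-0.43],[-0.1648,-0.0271,0.01,-0.43],[-0.1648,-0.0271,0.01,-0.43],[-0.1648,-0.0271,0.01,-0.43]]' 45 20 && python3 - <<'E'
from h import *
go([.5465,-.200,.16],84.8)
a=eyes.read_camera("top");b=eyes.read_camera("side");save(b,"s12.png",(120,340,200,400),3.2)
E
```

```text
t: 11.53
tool_pos: [0.5453, -0.2, 0.2194]
tcp_rot: [0.046, 0.999, 0.0, -0.001]
force: [-1.7, 0.1, 0.7]
gripper_width: 0.0383
shift [-0.0013  0.0001  0.0594] n=0.059 turn units -0.01 jawyaw 84.8 j6 -0.37 t 11.53
```

View pics/s12.png

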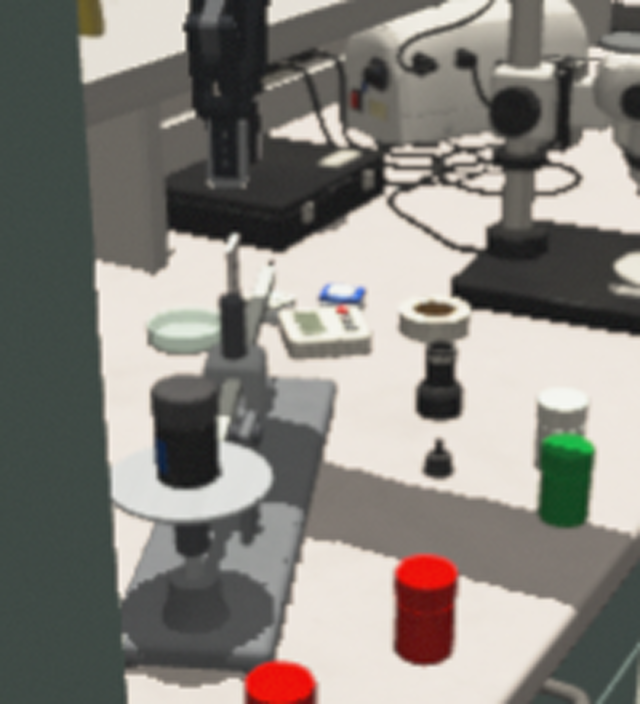

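```bash
python3 -m pendant '[[-0.0013,0,0.02,0],[-0.0013,0,0.045,0],[-0.0013,0,0.06,0],[-0.0013,0,0.06,0],[-0.0013,0,0.06,0]]' && python3 - <<'E'
from h import *
go([.5465,-.200,.117],84.8)
b=eyes.read_camera("side");save(b,"s13.png",(150,290,220,340),5)
E
```

```text
t: 12.05
tool_pos: [0.5457, -0.1999, 0.1599]
tcp_rot: [0.046, 0.999, 0.0, -0.001]
force: [0.4, 0.5, -0.8]
gripper_width: 0.0384
shift [-0.0009 -0.0001  0.0429] n=0.043 turn units -0.02 jawyaw 84.7 j6 -0.37 t 12.05
```

View pics/s13.png

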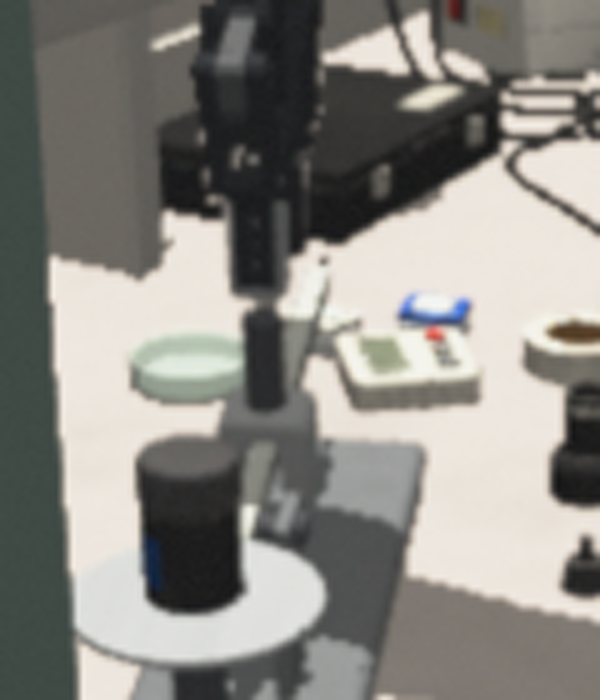

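```bash
python3 - <<'E'
from h import *
b=eyes.read_camera("side")
for y in (-.18,-.19,-.2,-.21): 
  for z in (.144,.149): print(y,z,np.round(proj(b,[.5465,y,z]),1))
print("finger",proj(b,[.5465,-.181,.166]),"img",295/5+150, 260/5+220)
E
```

```text
-0.18 0.144 [216.9 272.8]
-0.18 0.149 [214.4 272.7]
-0.19 0.144 [214.9 273.2]
-0.19 0.149 [212.4 273.1]
-0.2 0.144 [213.  273.6]
-0.2 0.149 [210.5 273.5]
-0.21 0.144 [211.  273.9]
-0.21 0.149 [208.6 273.9]
finger [np.float64(205.631192848406), np.float64(272.48308941195785)] img 209.0 272.0
```

```bash
python3 -m pendant '[[-0.001,0.0035,0,0],[-0.001,0.0035,0.008,0],[-0.001,0.0035,0.02,0],[-0.001,0.0035,0.032,0],[-0.001,0.0035,0.041,0],[-0.001,0.0035,0.041,0],[-0.001,0.0035,0.041,0]]' && python3 - <<'E'
from h import *
go([.5465,-.197,.119],84.8);print(arm.state()["force"])
b=eyes.read_camera("side");save(b,"s14.png",(150,290,220,340),5)
E
```

```text
t: 12.73
tool_pos: [0.5481, -0.1968, 0.1184]
tcp_rot: [0.046, 0.999, 0.0, -0.001]
force: [-0.3, 0.2, 0.2]
gripper_width: 0.0382
shift [ 0.0016 -0.0004 -0.0006] n=0.002 turn units -0.01 jawyaw 84.7 j6 -0.36 t 12.73
[-0.31853994  0.24007411  0.23259757]
```

View pics/s14.png

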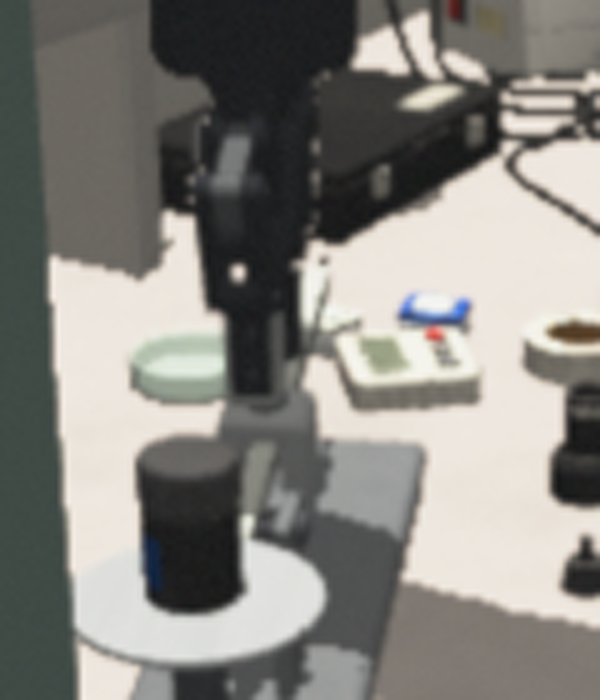

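```bash
python3 -m pendant '[[0.0015,-0.005,0,0],[0.0015,-0.012,0,0],[0.0015,-0.018,0,0],[0.0015,-0.024,0,0],[0.0015,-0.03,0,0],[0.0015,-0.036,0,0],[0.0015,-0.042,0,0],[0.0015,-0.042,0,0]]' && python3 -m pendant '[[0,0.005,0,0],[0,0.009,0,0],[0,0.009,0,0]]' && python3 - <<'E'
from h import *
go([.5465,-.197,.119],84.8);s=arm.state();print(s["force"], np.linalg.norm(s["tool_pos"][:2]-[.5605,-.053]))
b=eyes.read_camera("side");save(b,"s15.png",(150,290,220,340),5)
E
```

```text
t: 13.45
tool_pos: [0.543, -0.2404, 0.1188]
tcp_rot: [0.047, 0.999, -0.001, 0.0]
force: [0.3, -0.6, -0.7]
gripper_width: 0.0387
t: 13.7
tool_pos: [0.5439, -0.2286, 0.1188]
tcp_rot: [0.045, 0.999, 0.0, -0.0]
force: [-0.4, -0.3, -0.4]
gripper_width: 0.038
shift [ 0.0003  0.0317 -0.0002] n=0.032 turn units 0.00 jawyaw 84.8 j6 -0.41 t 13.70
[-0.40091536 -0.26548233 -0.44517137] 0.17640858313322214
```

View pics/s15.png

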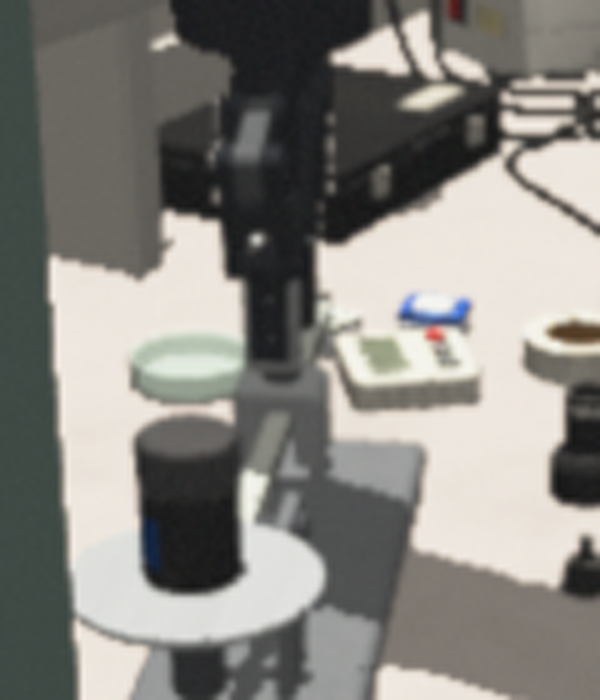

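```bash
cat >> h.py <<'E'
def tilt(pic):
    ref=cv2.resize(cv2.imread("pics/s13.png"),(120,140),interpolation=cv2.INTER_AREA)
    cur=np.ascontiguousarray(pic["frame"][150:290,220:340,::-1])
    up=8; U=lambda i:cv2.resize(i,None,fx=up,fy=up,interpolation=cv2.INTER_CUBIC)
    out=[]
    for (r0,r1,c0,c1) in [(86,124,26,50),(100,135,17,64),(116,135,22,60)]:
        t=U(ref)[r0*up:r1*up,c0*up:c1*up]
        sea=U(cur)[(r0-20)*up:(r1+4)*up,(c0-4)*up:(c1+4)*up]
        m=cv2.matchTemplate(sea,t,cv2.TM_CCOEFF_NORMED); _,v,_,l=cv2.minMaxLoc(m)
        d=20-l[1]/up # rows risen
        p=lambda z:proj(pic,[.5605,-.053,z])[0]
        from scipy.optimize import brentq
        z=brentq(lambda z:p(.104)-p(z)-d,.08,.15)
        out.append((round(d,2),round(l[0]/up-4,2),round(v,3),round(z*1000,2),"tilt %.4f"%((.115-z)/.011*.12)))
    return out
E
python3 -m pendant '[[0,0,0,0],[0,0,0,0],[0,0,0,0],[0,0,0,0],[0,0,0,0],[0,0,0,0],[0,0,0,0],[0,0,0,0],[0,0,0,0],[0,0,0,0]]' && python3 - <<'E'
from h import *
b=eyes.read_camera("side");np.save("b16.npy",b["frame"]);save(b,"s16.png",(150,290,220,340),5)
print(*tilt(b),sep="\n"); print(arm.state()["force"])
E
```

```text
t: 14.58
tool_pos: [0.5439, -0.2298, 0.1188]
tcp_rot: [0.046, 0.999, -0.0, -0.0]
force: [-0.2, 0.1, 0.7]
gripper_width: 0.0386
(4.12, -0.25, 0.979, 111.68, 'tilt 0.0362')
(4.12, -0.12, 0.98, 111.68, 'tilt 0.0362')
(4.12, -0.25, 0.99, 111.68, 'tilt 0.0362')
[ 0.49873911 -0.40909699  0.73402537]
```

View pics/s16.png

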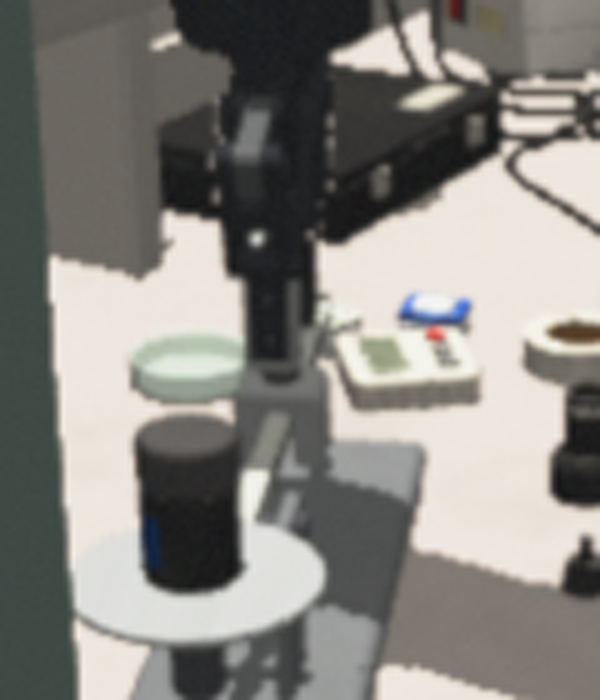

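```bash
python3 -m pendant '[[0,-0.004,0,0],[0,-0.008,0,0],[0,-0.011,0,0],[0,-0.013,0,0],[0,-0.015,0,0],[0,-0.0165,0,0],[0,-0.0175,0,0],[0,-0.0175,0,0],[0,-0.0175,0,0]]' && python3 -m pendant '[[0,0.004,0,0],[0,0.009,0,0],[0,0.009,0,0],[0,0.009,0,0],[0,0.009,0,0],[0,0.009,0,0],[0,0.009,0,0],[0,0.009,0,0],[0,0.009,0,0],[0,0.009,0,0]]' &&  python3 -m pendant '[[0,0,0,0],[0,0,0,0],[0,0,0,0],[0,0,0,0],[0,0,0,0],[0,0,0,0],[0,0,0,0],[0,0,0,0],[0,0,0,0],[0,0,0,0]]' && python3 - <<'E'
from h import *
b=eyes.read_camera("side");np.save("b17.npy",b["frame"]);save(b,"s17.png",(150,290,220,340),5)
print(*tilt(b),sep="\n"); print(arm.state()["force"])
E
```

```text
t: 15.38
tool_pos: [0.5423, -0.2474, 0.1189]
tcp_rot: [0.046, 0.999, -0.0, -0.0]
force: [-0.3, -0.9, -1.0]
gripper_width: 0.0383
t: 16.22
tool_pos: [0.5432, -0.2383, 0.1188]
tcp_rot: [0.046, 0.999, -0.0, 0.0]
force: [-0.2, -0.1, 0.1]
gripper_width: 0.0384
t: 17.05
tool_pos: [0.5432, -0.2382, 0.1188]
tcp_rot: [0.046, 0.999, -0.0, 0.0]
force: [0.4, 0.2, 0.3]
gripper_width: 0.0385
(5.25, -0.38, 0.968, 113.76, 'tilt 0.0135')
(5.25, -0.12, 0.975, 113.76, 'tilt 0.0135')
(5.38, -0.38, 0.99, 113.99, 'tilt 0.0110')
[-0.71535914 -0.51854987 -0.50779061]
```

View pics/s17.png

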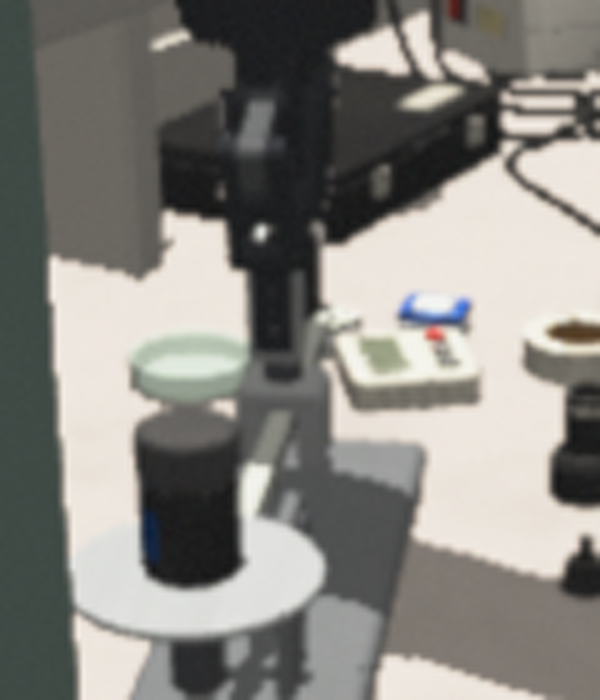

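```bash
python3 -m pendant '[[0,-0.005,0,0],[0,-0.009,0,0],[0,-0.0105,0,0],[0,-0.0115,0,0],[0,-0.012,0,0],[0,-0.012,0,0],[0,-0.012,0,0]]' && python3 -m pendant '[[0,0.004,0,0],[0,0.009,0,0],[0,0.009,0,0],[0,0.009,0,0],[0,0.009,0,0],[0,0.009,0,0],[0,0.009,0,0],[0,0.009,0,0],[0,0.009,0,0],[0,0.009,0,0]]' &&  python3 -m pendant '[[0,0,0,0],[0,0,0,0],[0,0,0,0],[0,0,0,0],[0,0,0,0],[0,0,0,0],[0,0,0,0],[0,0,0,0],[0,0,0,0],[0,0,0,0]]' && python3 - <<'E'
from h import *
b=eyes.read_camera("side");np.save("b18.npy",b["frame"]);save(b,"s18.png",(150,290,220,340),5)
print(*tilt(b),sep="\n"); print(arm.state()["force"])
f=dict(b);f["frame"]=cv2.imread("pics/s0.png")[:,:,::-1]
print("empty",*tilt(f),sep="\n")
f["frame"]=np.load("b16.npy");
E
```

```text
t: 17.68
tool_pos: [0.542, -0.2503, 0.1188]
tcp_rot: [0.046, 0.999, -0.0, -0.0]
force: [-0.2, 0.6, 0.3]
gripper_width: 0.0387
t: 18.52
tool_pos: [0.5429, -0.2413, 0.1188]
tcp_rot: [0.046, 0.999, -0.0, 0.0]
force: [-0.5, -0.3, 0.5]
gripper_width: 0.0384
t: 19.35
tool_pos: [0.5429, -0.2412, 0.1188]
tcp_rot: [0.046, 0.999, -0.0, 0.0]
force: [0.1, 0.6, 1.1]
gripper_width: 0.0384
(5.75, -0.38, 0.967, 114.69, 'tilt 0.0034')
(5.75, -0.25, 0.973, 114.69, 'tilt 0.0034')
(5.88, -0.38, 0.99, 114.92, 'tilt 0.0009')
[-0.03293148 -0.26869925  0.46463288]
empty
(4.38, 1.88, 0.122, 112.14, 'tilt 0.0312')
(10.62, 1.0, 0.311, 123.65, 'tilt -0.0943')
(10.75, -0.75, 0.48, 123.88, 'tilt -0.0968')
```

```bash
python3 -m pendant '[[0,0,-0.006,0],[0,0,-0.015,0],[0,0,-0.035,0],[0,0,-0.07,0],[0,0,-0.11,0],[0,0,-0.15,0],[0,0,-0.19,0],[0,0,-0.19,0]]' && python3 - <<'E'
from h import *
go([.2,-.47,.33])
b=eyes.read_camera("side");print(*tilt(b),sep="\n")
E
```

```text
t: 20.07
tool_pos: [0.5457, -0.2428, 0.3193]
tcp_rot: [0.046, 0.999, -0.004, 0.007]
force: [0.5, -0.2, 0.7]
gripper_width: 0.0383
shift [ 0.3232 -0.258  -0.0136] n=0.414  jawyaw 84.7 j6 -0.43 t 20.07
(5.75, -0.38, 0.967, 114.69, 'tilt 0.0034')
(5.75, -0.25, 0.973, 114.69, 'tilt 0.0034')
(5.88, -0.38, 0.99, 114.92, 'tilt 0.0009')
```

```bash
python3 -m pendant '[[0.025,-0.02,0,0],[0.055,-0.044,0,0],[0.085,-0.068,0,0],[0.115,-0.092,0,0],[0.145,-0.116,0,0],[0.175,-0.14,0,0],[0.205,-0.164,0,0],[0.235,-0.188,0,0],[0.265,-0.212,0,0],[0.29,-0.232,0,0]]' && python3 -m pendant '[[0.03,-0.025,0,0],[0.03,-0.025,0,0],[0.03,-0.025,0,0]]' && python3 - <<'E'
from h import *
a=eyes.read_camera("top");b=eyes.read_camera("side");print(*tilt(b),sep="\n")
np.save("b20.npy",b["frame"])
save(b,"s20.png",(180,300,220,340),5);save(a,"t20.png",(140,240,220,480),3)
save(a,"t20b.png",(170,220,400,480),9)
E
```

```text
t: 20.95
tool_pos: [0.2304, -0.4462, 0.3084]
tcp_rot: [0.046, 0.999, 0.0, -0.0]
force: [-0.0, -0.5, 0.3]
gripper_width: 0.0383
t: 21.2
tool_pos: [0.199, -0.4683, 0.3082]
tcp_rot: [0.048, 0.999, 0.001, -0.0]
force: [0.4, 0.0, 0.1]
gripper_width: 0.0384
(5.75, -0.38, 0.967, 114.69, 'tilt 0.0034')
(5.75, -0.25, 0.972, 114.69, 'tilt 0.0034')
(5.88, -0.38, 0.99, 114.92, 'tilt 0.0009')
```

View pics/s20.png

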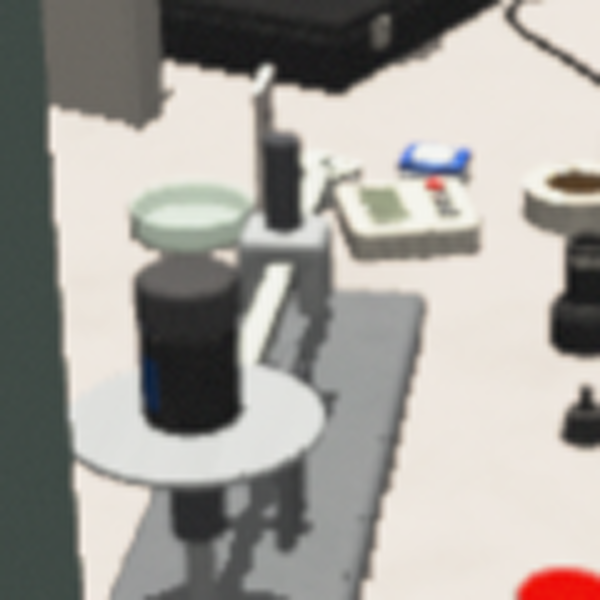

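View pics/t20b.png

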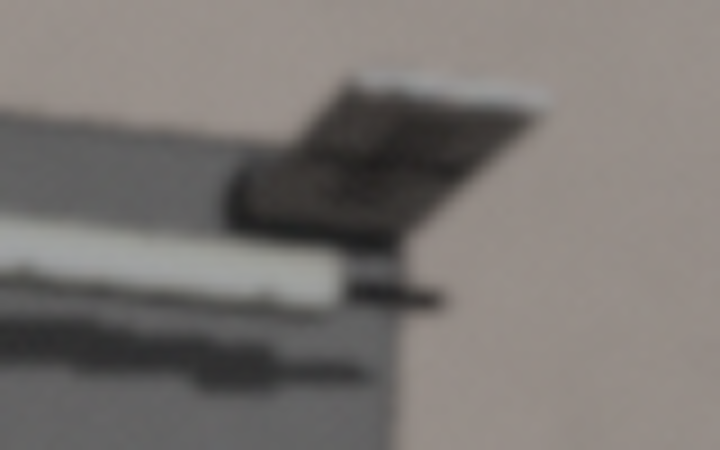

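```bash
python3 - <<'E'
from h import *
b=eyes.read_camera("side")
lo=cv2.resize(cv2.imread("pics/s11.png"),(200,220),interpolation=cv2.INTER_AREA) # rows120-340 cols200-400
full=lambda f:f[120:340,200:400].astype(float).mean(2)
I={"up":full(cv2.imread("pics/s0.png")),"lo":lo.astype(float).mean(2),"now":full(b["frame"]),"d16":full(np.load("b16.npy")),"s17":full(np.load("b17.npy"))}
for c in (45,48,51,63,66,69,72):   # columns +200
    o=[]
    for n,g in I.items():
        col=g[:,c-1:c+2].mean(1)
        # find last strong drop in rows 262..292 
        r=np.arange(140,175);d=col[r]-col[r+1]
        k=np.argmax(d);w=d[max(k-2,0):k+3].clip(0);rr=r[max(k-2,0):k+3]
        o.append("%s %.2f(%.0f)"%(n,(w*rr).sum()/w.sum()+120.5,d[k]))
    print(c+200,o)
print([round(proj(b,[.52,-.02,z])[0],2) for z in (.104,.115,.126)],[round(proj(b,[.5605,-.01,z])[0],2) for z in (.104,.115,.126)])
E
```

```text
245 ['up 270.06(48)', 'lo 280.14(46)', 'now 274.60(48)', 'd16 276.15(50)', 's17 275.03(44)']
248 ['up 270.69(49)', 'lo 280.90(41)', 'now 275.14(51)', 'd16 276.86(46)', 's17 275.64(53)']
251 ['up 271.07(52)', 'lo 281.54(52)', 'now 275.84(54)', 'd16 277.27(57)', 's17 276.08(56)']
263 ['up 271.49(63)', 'lo 281.96(59)', 'now 276.01(61)', 'd16 277.75(63)', 's17 276.57(65)']
266 ['up 270.65(59)', 'lo 281.38(54)', 'now 274.96(51)', 'd16 276.68(53)', 's17 275.51(56)']
269 ['up 270.11(57)', 'lo 280.62(57)', 'now 274.34(57)', 'd16 275.98(58)', 's17 274.84(51)']
272 ['up 269.20(55)', 'lo 279.55(56)', 'now 273.85(59)', 'd16 275.55(60)', 's17 274.37(57)']
[np.float64(278.58), np.float64(272.48), np.float64(266.31)] [np.float64(281.61), np.float64(275.46), np.float64(269.23)]
```

```bash
python3 - <<'E'
from h import *
print(arm.state()["t"]); print(job.close_job())
E
```

```text
21.35
the job is handed in; nothing more can be done
None
```

I stood the dark canister upright near the centre of the balance pan. I then pushed the rider out from about 148 mm to about 190–200 mm from the pan and moved the arm well clear. I handed the job in at 21.4 s. The canister's mass was not calculated, so whether the objective is still in it has to be read from the rider's position.

**Last checks:**
- **Tilt:** the side camera put the beam at about +0.001 to +0.004 rad (pan side slightly low), taking the loaded beam's lower stop as the reference. I estimate the uncertainty at about 0.006 rad.
- **Settled:** three readings over 2 s, before and after the arm moved away, were identical. The canister was upright and nothing was touching it or the rider.

**What did not go cleanly:**
- **First grasp:** it was about 7 mm too high, so I opened the gripper and gripped the canister again lower down before lifting.
- **Empty pan:** its height at the start did not match the upper stop, about 122.6 mm instead of 126. I took this to mean the empty beam was resting between its stops, so I did not use that height as a reference.
- **Pointer:** neither camera showed the pointer against the thick level line, so level was judged only from the pan height.

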